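# Set a rivet with the guarded bench press

## Task

Set the rivet in the small bench riveting press: slide the steel guard fully aside off the palm knob, press the knob straight down through its soft first stop to the firm second stop and hold it there for a moment, then let it spring fully back up. Leave the guard open, and leave the tin and the wooden spool beside the press where they stand.

Things in the scene. Friction and masses are not known exactly. Their poses are not given: they have to be found in the camera images.
- press: Small grey bench riveting press, fixed to the bench: dark base 120x130x16 mm; a column at its far (+x) side carries a head (top 105 mm up) and on top, 149 mm up, the guard's rail. A strap with a brass rivet lies under the head. Origin: at bench height under the base's centre, straight below the knob; own x points from the open front to the column, y along the rail, z up.
- guard (a joint): Slide of the steel guard along the press's +y: 0 = over the knob (starts within 5 mm of it), 0.062 m = fully open, at a solid end stop. Pushing takes 1 to 3 N; friction holds it anywhere. Its plate is 54 mm along y, 68 mm along x, 4 mm thick, top face 153 mm above the bench.
- guard_tab (a point): Centre of the upright tab on the middle of the guard plate; moves with the guard. Steel ridge 34 mm long along the press's x, 6 mm thick along its y, standing 22 mm above the plate, top 175 mm above the bench. To open, push its -y face towards the press's +y.
- knob_top (a point): Centre of the flat top of the black mushroom palm knob, 34 mm across, 142 mm above the bench at rest, 7 mm under the guard plate. Moves straight down 19 mm in all (see joints foot and knob); springs lift it again. With the guard open, the nearest part of the press at its height is the rail, 33 mm from its axis towards +x.
- foot (a joint): Downward travel of the press foot, which the knob pushes first: 0 = up, 0.012 m = resting on the strap (first stop). Soft: 3 N rising to 5 N at the knob.
- knob (a joint): Downward travel of the knob relative to the foot: 0 = up, 0.007 m = at the solid second stop. It moves only with the foot down, and stiffly: from about 8 N, rising to about 15 N; 16 to 25 N holds it at the stop.
- rivet (a joint): How far the rivet is driven: 0 = standing proud, as at the start, about 0.007 m once set. It stays where it was pressed.
- tin_mid (a point): Centre of a loose food tin with a paper wrapper, 75 mm across, 58 mm tall, standing on the bench beside the press; a bystander.
- spool_mid (a point): Centre of a loose wooden spool, 45 mm across, 40 mm tall, standing on the bench in front of the press; a bystander.
There are look-alikes about, which are no part of the job. Of the things that look like the press, take the one that is farthest to the robot's right at the start.

How it is judged:
By the outcome, as a careful person would: the job done as asked, in the order asked, and still so for the second after the job is handed in, with the robot touching nothing.
It also fails if it takes over 38 s, if anything falls off the work surface, if the arm or the gripper's body presses on something with over 40 N, if the wrist force passes 120 N, or if a joint passes its speed limit or range.

## Robot

A 6-joint arm with a two-finger parallel gripper is mounted at the origin on a cart in front of the work surface, level with it; the furniture and walls round the work are solid. World frame = base frame: x ahead of the robot, y to its left, z up, the work surface at z = 0. Lengths are in mm, angles in degrees, forces in N, time in s.
With the tool pointing down it reaches from about 350 to 850 mm from the base axis. Payload 8.1 kg.
Tool frame: the origin (TCP) lies midway between the tips of the shut fingers; the grasp point (between the pads) lies 19 mm behind it; z points along the fingers, y is the line along which they close (so a half turn about z gives the same grasp; the last joint's range is limited). The gripper opens to 85 mm and grips with 20 to 120 N. Pads are 22 mm wide; open, the fingers measure 114 mm over their backs; the gripper's body (76 mm by 85 mm) begins 54 mm behind the grasp point. The pads swing forward as they close: fully open they stand 13 mm farther back than shut.
Start: joints at [72.284, 7.471, 85.268, -0, 87.261, -4.893], TCP at [133.139, 585.046, 231.292] pointing down, gripper open.
Joint ranges: [-169.43, 169.43], [-51.17, 129.36], [1.28, 143.12], [-76.62, 256.62], [0, 156.53], [-152.29, 152.29]. Speed limits (degrees/s): [136.94, 136.94, 159.86, 180, 180, 180].

## Interface

Orientations are given as [roll, pitch, yaw] about the fixed x, y, z axes, in that order (R = Rz(yaw) Ry(pitch) Rx(roll)).
In Python, from bench import sense, snapshot, camera_params, hand_in, masks_of, pinpoint gives the robot as it stands.
- The arm moves only by the tool step_arm, never from a script. Its argument "targets" is a list of rows, each an object with "angular": the turn, a rotation vector about the tool's x, y, z scaled (see below), a list of three; "dp": the shift along the tool's x, y, z scaled (see below), a list of three; "fingers": the closure, from 0 (fully open) to 1 (shut). A call has exactly 8 rows; each row is the pose to reach, as a shift and turn from the pose commanded when the call began, along the tool's axes at that moment, turning the shorter way round; what a row does not reach only later rows make up. The controller multiplies each number of a shift by 0.2 m and each number of a turn by 180 degrees. A row lasts 1/8 s, in which the tool goes at most 62.5 mm and 10.7 degrees, less where a joint would pass 70% of its speed; a pose out of reach is approached as far as the arm can. A call with a number of a shift or a turn outside -1 to 1 is refused whole. A call with a gripper value outside its range is refused whole. The fingers move at their own pace and stop on an object; "newtons" is the grip in N (left out, the last holds). Time passes only in rows, so rows that repeat a pose let the fingers close, or fill a call up. It gives the time, the measured TCP pose, the force, the opening and the grip force at its end, in the units of the state.
- sense(): the state, without advancing time (a new reading comes with each control period).
- snapshot(name): name is "scene" or "top"; returns the picture (384x512x3 uint8, blue, green, red); there is no depth.
- camera_params(name): a dict with "vfov" (degrees; the focal length in pixels is half the picture's height over the tangent of half this angle, whatever the lens; pixels are square), "cx", "cy" (the principal point, pixels), "D" ([k1, k2, p1, p2, k3] as OpenCV has them; the pictures are not rectified), "R" (3x3) and "t" (3): a world point X has camera coordinates R X + t. Camera axes: x right, y down, z forward; pixel columns grow to the right and rows downward; lengths in mm; the calibration is good to about 2 mm. A picture is of the moment at which its call begins. camera_params takes no time and is no camera call.
- hand_in(): hands the job in; it is judged then, once.
Trained networks look in the newest picture that a camera, given by its name, has taken for a name from the list of things; names that differ only in an ending like _2 or _b are one class to them, and where a whole thing is asked for, a point or a joint stands for the part that bears it (a point fixed in the world has none). Each returns a list of dicts, best first, with "conf" (0 to 1); they miss things now and then, are a little off and sometimes report something else, mostly with a low value. They report only what shows in the picture. A call takes as long as a camera call. They do not tell look-alikes from the thing itself.
- masks_of(camera, label): "pixels" (384x512 bool, what is visible of it) and "at" ([column, row] in pixels, amid what is visible of it).
- pinpoint(camera, label): "at" ([column, row] in pixels: a listed point, or the origin of a listed thing).
The state is a dict: "time": time; "joint_pos": joint angles; "qd": joint speeds; "joint_efforts": joint torques, N m; "tool_pos": TCP position; "tcp_rot": TCP orientation; "ft_force": force on the tool from outside, world axes, zero at the start; "wrist_torque": the same for the moment, N m; "finger_gap": finger opening in mm; "grip_force": force on a finger pad.
Only numpy, scipy, OpenCV 4.12 (cv2) and the standard library are available. Lean on these libraries where they do the work, as an engineer would, in place of code of your own. Each camera call takes 0.05 s, during which the arm holds its last target. There are 200 camera calls.

## Working session

There is one attempt and no reset: what is moved stays moved. The work goes in short steps, Python scripts to look and compute and a tool call to move; the robot and the scene stay as the last step left them, time stands still between calls to the robot, and variables do not carry over. Pictures are saved under pics/ and viewed, at most 10 in all, crops included, and the job is handed in when it is done.

Besides the shell and the picture viewer there is one more tool, called as name([rows], argument=value, ...), one row to a line, values as JSON. step_arm: Moves the arm, as the interface text tells. Its arguments: {"type":"object","properties":{"targets":{"type":"array","items":{"type":"object","properties":{"angular":{"type":"array","items":{"type":"number","minimum":-1,"maximum":1}},"dp":{"type":"array","items":{"type":"number","minimum":-1,"maximum":1}},"fingers":{"type":"number"}}}},"newtons":{"type":"number"}},"required":["targets"]}

```bash
mkdir -p pics
cat > h.py <<'E'
import numpy as np,cv2
from bench import *
def cam(n):
    c=camera_params(n); f=192/np.tan(np.radians(c['vfov'])/2)
    K=np.array([[f,0,c['cx']],[0,f,c['cy']],[0,0,1.]])
    return K,np.array(c['D'],float),np.array(c['R'],float),np.array(c['t'],float)
def ray(n,px):
    K,D,R,t=cam(n); p=cv2.undistortPoints(np.array([[px]],float),K,D)[0,0]
    return -R.T@t, R.T@np.array([p[0],p[1],1])
def atz(n,px,z):
    o,d=ray(n,px); return o+d*(z-o[2])/d[2]
def proj(n,X):
    K,D,R,t=cam(n); return cv2.projectPoints(np.array(X,float).reshape(-1,3),cv2.Rodrigues(R)[0],t,K,D)[0].reshape(-1,2)
E
python3 - <<'E'
from h import *
im={n:snapshot(n) for n in('scene','top')}
for n in im: cv2.imwrite(f'pics/{n}0.png',im[n])
Z=dict(press=0,guard_tab=175,knob_top=142,tin_mid=29,spool_mid=20)
for n in im:
    print(n,'cam at',(-cam(n)[2].T@cam(n)[3]).round())
    for l,z in Z.items():
        for r in pinpoint(n,l): print(l,round(r['conf'],2),np.round(r['at']),atz(n,r['at'],z).round(1))
s=sense();print(s['time'],s['tool_pos'],s['tcp_rot'],s['ft_force'])
cv2.imwrite('pics/both.png',cv2.resize(np.vstack([im['scene'],im['top']]),(400,600)))
E
```

```text
scene cam at [  25. -467.  607.]
press 0.8 [258. 202.] [663.1  86.3   0. ]
press 0.77 [300. 252.] [ 575.3 -132.3    0. ]
press 0.7 [180. 227.] [435.7 168.2   0. ]
guard_tab 0.94 [258. 147.] [673.8  96.5 175. ]
guard_tab 0.83 [304. 198.] [ 557.1 -138.   175. ]
guard_tab 0.66 [165. 174.] [416.4 166.8 175. ]
knob_top 0.52 [170. 181.] [435.4 179.6 142. ]
knob_top 0.51 [260. 159.] [672.9  88.3 142. ]
knob_top 0.37 [301. 208.] [ 560.2 -130.5  142. ]
tin_mid 0.84 [337. 291.] [ 503. -276.   29.]
spool_mid 0.71 [277. 274.] [ 462.8 -147.1   20. ]
spool_mid 0.29 [304. 203.] [727.7 -33.2  20. ]
top cam at [ 367.   10. 1010.]
press 0.77 [306. 186.] [ 561.  -140.3    0. ]
press 0.69 [173. 237.] [428.1 181.2   0. ]
press 0.58 [219. 146.] [658.7  78.4   0. ]
guard_tab 0.84 [313. 172.] [ 556.2 -129.5  175. ]
guard_tab 0.62 [212. 120.] [662.3  83.2 175. ]
guard_tab 0.55 [160. 230.] [430.2 176.8 175. ]
tin_mid 0.57 [366. 208.] [ 505.  -281.5   29. ]
spool_mid 0.71 [311. 228.] [ 456.5 -150.    20. ]
0.6 [133.13411577 585.05040653 231.32091819] [1.79997781e+02 7.34836988e-04 1.67177712e+02] [-0.61894486 -0.69484053  0.2150073 ]
```

View pics/scene0.png

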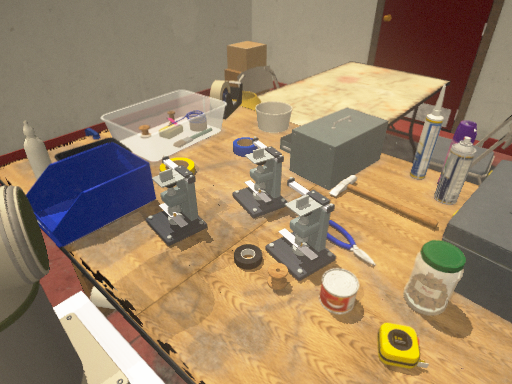

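View pics/top0.png

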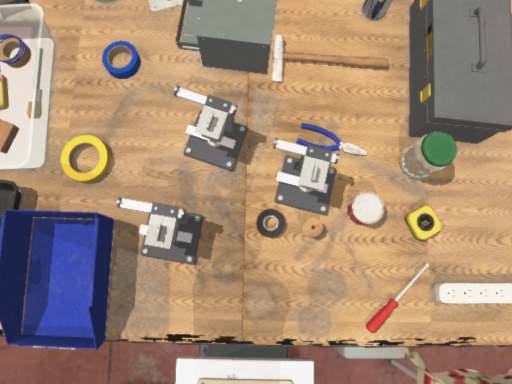

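The top picture shows three presses; the rightmost (about (305,185)) is the target, at around (558,-135), with its spool at (312,229) and its tin at (367,208). Next I'll measure the yaw with an overlay.

```bash
cat > ov.py <<'E'
from h import *
def model(x,y,yaw,g):
    a=np.radians(yaw);R=np.array([[np.cos(a),-np.sin(a)],[np.sin(a),np.cos(a)]])
    def T(p): p=np.array(p,float); q=p.copy(); q[:,:2]=p[:,:2]@R.T+[x,y]; return q
    rect=lambda cx,cy,lx,ly,z:T([[cx+i*lx/2,cy+j*ly/2,z] for i,j in((-1,-1),(1,-1),(1,1),(-1,1))])
    return [(rect(0,0,120,130,16),(0,255,0)),(rect(0,g,68,54,153),(0,0,255)),(rect(0,g,34,6,175),(255,0,255))]
def draw(name,im,m,box,s,out):
    u,v,w,h=box; o=cv2.resize(im[v:v+h,u:u+w],None,fx=s,fy=s,interpolation=cv2.INTER_CUBIC)
    for P,c in m: cv2.polylines(o,[np.int32(((proj(name,P)+.5-[u,v])*s).round())],True,c,1)
    return o
E
python3 - <<'E'
from ov import *
im={n:cv2.imread(f'pics/{n}0.png') for n in('scene','top')}
for l in('press',):
    for r in masks_of('top',l):
        m=r['pixels'].astype(np.uint8); p=cv2.findNonZero(m)
        print(l,r['conf'],r['at'],m.sum(),cv2.minAreaRect(p))
m=model(560,-136,-11,0)
a=draw('top',im['top'],m,(260,130,90,95),4.4,0);b=draw('scene',im['scene'],m,(255,170,90,110),4.4,0)
H=max(a.shape[0],b.shape[0]);f=lambda i:cv2.copyMakeBorder(i,0,H-i.shape[0],0,0,0)
cv2.imwrite('pics/ov1.png',np.hstack([f(a),f(b)]))
E
```

```text
press 0.96 [308.4, 179.0] 3353 ((300.5470886230469, 176.7882537841797), (66.48919677734375, 64.64527893066406), 12.528807640075684)
press 0.61 [167.3, 230.5] 3215 ((156.32452392578125, 229.93585205078125), (87.9670639038086, 54.79512405395508), 10.619654655456543)
press 0.57 [216.9, 132.9] 3434 ((204.25, 127.25), (82.85166931152344, 66.72406005859375), 18.43494987487793)
press 0.19 [311.6, 165.4] 991 ((315.1176452636719, 167.0294189453125), (24.98116683959961, 41.231056213378906), 14.03624439239502)
```

View pics/ov1.png

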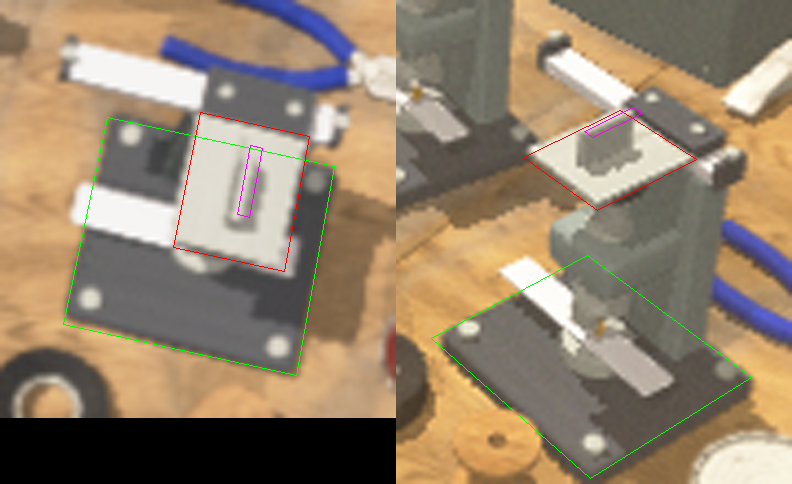

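The overlay fits: base centre about (558,-136), yaw about -11.5°, guard near 0. The tool's y already runs along press +y (within about 1.5°), so I'll travel with the fingers shut, without turning, to press (0,-45).

step_arm([
  {"dp": [-0.05,-0.05,-0.1],"angular": [0,0,0],"fingers": 1},
  {"dp": [-0.15,-0.17,-0.2],"angular": [0,0,0],"fingers": 1},
  {"dp": [-0.27,-0.31,-0.2],"angular": [0,0,0],"fingers": 1},
  {"dp": [-0.4,-0.45,-0.2],"angular": [0,0,0],"fingers": 1},
  {"dp": [-0.52,-0.59,-0.2],"angular": [0,0,0],"fingers": 1},
  {"dp": [-0.64,-0.73,-0.2],"angular": [0,0,0],"fingers": 1},
  {"dp": [-0.77,-0.87,-0.2],"angular": [0,0,0],"fingers": 1},
  {"dp": [-0.86,-0.98,-0.2],"angular": [0,0,0],"fingers": 1},
], newtons=40)

```text
time: 1.65
tool_pos: [258.4, 354.1, 273.1]
tcp_rot: [179.9, 0.1, 167.1]
ft_force: [0.1, 1.0, 0.3]
finger_gap: 0.0
grip_force: 0.0
```

step_arm([
  {"dp": [-0.11,-0.12,0],"angular": [0,0,0],"fingers": 1},
  {"dp": [-0.22,-0.24,0],"angular": [0,0,0],"fingers": 1},
  {"dp": [-0.33,-0.37,0],"angular": [0,0,0],"fingers": 1},
  {"dp": [-0.44,-0.49,0],"angular": [0,0,0],"fingers": 1},
  {"dp": [-0.55,-0.61,0],"angular": [0,0,0],"fingers": 1},
  {"dp": [-0.66,-0.74,0],"angular": [0,0,0],"fingers": 1},
  {"dp": [-0.76,-0.86,0],"angular": [0,0,0],"fingers": 1},
  {"dp": [-0.86,-0.98,0],"angular": [0,0,0],"fingers": 1},
])

```text
time: 2.65
tool_pos: [382.0, 124.9, 273.0]
tcp_rot: [180.0, 0.1, 167.2]
ft_force: [0.1, 0.6, 0.1]
finger_gap: 0.2
grip_force: 0.0
```

step_arm([
  {"dp": [-0.11,-0.12,0],"angular": [0,0,0],"fingers": 1},
  {"dp": [-0.22,-0.24,0],"angular": [0,0,0],"fingers": 1},
  {"dp": [-0.33,-0.37,0],"angular": [0,0,0],"fingers": 1},
  {"dp": [-0.44,-0.49,0],"angular": [0,0,0],"fingers": 1},
  {"dp": [-0.55,-0.61,0],"angular": [0,0,0],"fingers": 1},
  {"dp": [-0.66,-0.74,0],"angular": [0,0,0],"fingers": 1},
  {"dp": [-0.76,-0.86,0],"angular": [0,0,0],"fingers": 1},
  {"dp": [-0.86,-0.98,0],"angular": [0,0,0],"fingers": 1},
])

```text
time: 3.65
tool_pos: [506.0, -104.4, 273.2]
tcp_rot: [-180.0, 0.1, 167.1]
ft_force: [-1.1, 0.4, 0.5]
finger_gap: -0.0
grip_force: 0.0
```

step_arm([
  {"dp": [-0.08,-0.08,0],"angular": [0,0,0],"fingers": 1},
  {"dp": [-0.16,-0.17,0],"angular": [0,0,0],"fingers": 1},
  {"dp": [-0.23,-0.25,0],"angular": [0,0,0],"fingers": 1},
  {"dp": [-0.295,-0.32,0.1],"angular": [0,0,0],"fingers": 1},
  {"dp": [-0.295,-0.32,0.2],"angular": [0,0,0],"fingers": 1},
  {"dp": [-0.295,-0.32,0.25],"angular": [0,0,0],"fingers": 1},
  {"dp": [-0.295,-0.32,0.25],"angular": [0,0,0],"fingers": 1},
  {"dp": [-0.295,-0.32,0.25],"angular": [0,0,0],"fingers": 1},
])

```text
time: 4.65
tool_pos: [549.3, -177.9, 222.3]
tcp_rot: [-180.0, 0.1, 167.2]
ft_force: [-0.2, -1.0, 1.0]
finger_gap: -0.1
grip_force: 0.0
```

Run:
```python
from ov import *
im={n:snapshot(n) for n in('scene','top')}
p=sense()['tool_pos'];print(p)
m=model(558,-136,-11.5,0)
for n in im:
    for l,z in(('guard_tab',175),('knob_top',142)):
        for r in pinpoint(n,l)[:3]: print(n,l,round(r['conf'],2),atz(n,r['at'],z).round(1))
tip=[(np.array([p,p+[0,0,30]]),(255,255,0))]
a=draw('top',im['top'],m+tip,(260,130,90,95),4.4,0);b=draw('scene',im['scene'],m+tip,(255,150,90,130),4.4,0)
H=max(a.shape[0],b.shape[0]);f=lambda i:cv2.copyMakeBorder(i,0,H-i.shape[0],0,0,0)
cv2.imwrite('pics/ov2.png',np.hstack([f(a),f(b)]))
```

```text
[ 549.54106051 -178.165955    222.45930901]
scene guard_tab 0.87 [416.  163.9 175. ]
scene guard_tab 0.6 [ 553.9 -132.6  175. ]
scene guard_tab 0.59 [667.1  93.9 175. ]
scene knob_top 0.55 [664.3  84.9 142. ]
scene knob_top 0.38 [ 561.9 -137.4  142. ]
top guard_tab 0.73 [663.9  88.8 175. ]
top guard_tab 0.67 [423.5 179.8 175. ]
top guard_tab 0.62 [ 553.7 -129.5  175. ]
```

View pics/ov2.png

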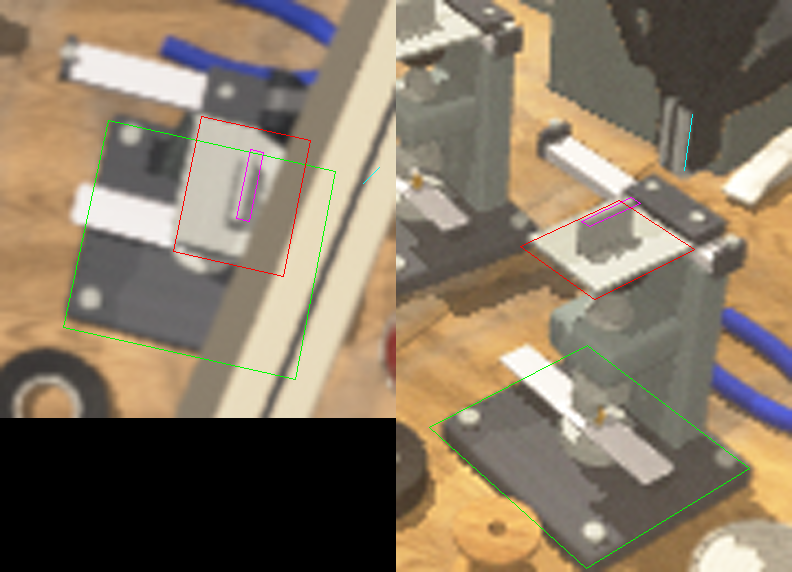

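Fingers are on the tab's -y side (the gap shows in both views), and tab and press agree with the model within about 4 mm. Descending to z ≈ 161, then pushing towards press +y.

step_arm([
  {"dp": [0,0,0.08],"angular": [0,0,0],"fingers": 1},
  {"dp": [0,0,0.16],"angular": [0,0,0],"fingers": 1},
  {"dp": [0,0,0.24],"angular": [0,0,0],"fingers": 1},
  {"dp": [0,0,0.305],"angular": [0,0,0],"fingers": 1},
  {"dp": [0,0,0.305],"angular": [0,0,0],"fingers": 1},
  {"dp": [0,0.03,0.305],"angular": [0,0,0],"fingers": 1},
  {"dp": [0,0.06,0.305],"angular": [0,0,0],"fingers": 1},
  {"dp": [0,0.08,0.305],"angular": [0,0,0],"fingers": 1},
])

```text
time: 5.95
tool_pos: [553.2, -162.2, 161.0]
tcp_rot: [-180.0, 0.1, 167.2]
ft_force: [0.0, 0.4, 0.5]
finger_gap: 0.3
grip_force: 0.0
```

step_arm([
  {"dp": [0,0.04,0],"angular": [0,0,0],"fingers": 1},
  {"dp": [0,0.08,0],"angular": [0,0,0],"fingers": 1},
  {"dp": [0,0.12,0],"angular": [0,0,0],"fingers": 1},
  {"dp": [0,0.16,0],"angular": [0,0,0],"fingers": 1},
  {"dp": [0,0.2,0],"angular": [0,0,0],"fingers": 1},
  {"dp": [0,0.23,0],"angular": [0,0,0],"fingers": 1},
  {"dp": [0,0.25,0],"angular": [0,0,0],"fingers": 1},
  {"dp": [0,0.27,0],"angular": [0,0,0],"fingers": 1},
])

```text
time: 6.95
tool_pos: [564.7, -109.9, 160.3]
tcp_rot: [-180.0, 0.0, 167.2]
ft_force: [-0.4, -2.1, 1.2]
finger_gap: -0.0
grip_force: 0.8
```

step_arm([
  {"dp": [0,0.015,0],"angular": [0,0,0],"fingers": 1},
  {"dp": [0,0.03,0],"angular": [0,0,0],"fingers": 1},
  {"dp": [0,0.04,0],"angular": [0,0,0],"fingers": 1},
  {"dp": [0,0.05,0],"angular": [0,0,0],"fingers": 1},
  {"dp": [0,0.06,0],"angular": [0,0,0],"fingers": 1},
  {"dp": [0,0.07,0],"angular": [0,0,0],"fingers": 1},
  {"dp": [0,0.08,0],"angular": [0,0,0],"fingers": 1},
  {"dp": [0,0.085,0],"angular": [0,0,0],"fingers": 1},
])

```text
time: 7.95
tool_pos: [568.4, -93.3, 160.3]
tcp_rot: [180.0, 0.0, 167.2]
ft_force: [-0.1, -1.3, -0.0]
finger_gap: 0.1
grip_force: 0.8
```

step_arm([
  {"dp": [0,0.005,0],"angular": [0,0,0],"fingers": 1},
  {"dp": [0,0.005,0],"angular": [0,0,0],"fingers": 1},
  {"dp": [0,0.01,0],"angular": [0,0,0],"fingers": 1},
  {"dp": [0,0.01,0],"angular": [0,0,0],"fingers": 1},
  {"dp": [0,0.015,0],"angular": [0,0,0],"fingers": 1},
  {"dp": [0,0.015,0],"angular": [0,0,0],"fingers": 1},
  {"dp": [0,0.015,0],"angular": [0,0,0],"fingers": 1},
  {"dp": [0,0.015,0],"angular": [0,0,0],"fingers": 1},
])

```text
time: 8.95
tool_pos: [568.7, -91.8, 160.2]
tcp_rot: [-179.9, -0.0, 167.1]
ft_force: [-1.9, -8.4, 1.0]
finger_gap: 0.4
grip_force: 4.2
```

step_arm([
  {"dp": [0,0.005,0],"angular": [0,0,0],"fingers": 1},
  {"dp": [0,0.005,0],"angular": [0,0,0],"fingers": 1},
  {"dp": [0,0.01,0],"angular": [0,0,0],"fingers": 1},
  {"dp": [0,0.01,0],"angular": [0,0,0],"fingers": 1},
  {"dp": [0,0.01,0],"angular": [0,0,0],"fingers": 1},
  {"dp": [0,0.01,0],"angular": [0,0,0],"fingers": 1},
  {"dp": [0,0.01,0],"angular": [0,0,0],"fingers": 1},
  {"dp": [0,0.01,0],"angular": [0,0,0],"fingers": 1},
])

```text
time: 9.95
tool_pos: [568.7, -91.6, 160.3]
tcp_rot: [-179.7, -0.0, 167.1]
ft_force: [-3.9, -14.8, 1.0]
finger_gap: -0.3
grip_force: 7.9
```

End stop reached (14.8 N with no motion). Moving back over the knob and looking.

step_arm([
  {"dp": [0,-0.04,0],"angular": [0,0,0],"fingers": 1},
  {"dp": [0,-0.09,0],"angular": [0,0,0],"fingers": 1},
  {"dp": [0,-0.14,0],"angular": [0,0,0],"fingers": 1},
  {"dp": [0,-0.19,0],"angular": [0,0,0],"fingers": 1},
  {"dp": [0,-0.24,0],"angular": [0,0,0],"fingers": 1},
  {"dp": [0,-0.24,0],"angular": [0,0,0],"fingers": 1},
  {"dp": [0,-0.24,0],"angular": [0,0,0],"fingers": 1},
  {"dp": [0,-0.24,0],"angular": [0,0,0],"fingers": 1},
])

```text
time: 10.95
tool_pos: [558.9, -135.1, 160.3]
tcp_rot: [180.0, -0.0, 167.2]
ft_force: [0.0, 0.4, 0.1]
finger_gap: -0.1
grip_force: 0.0
```

Run:
```python
from ov import *
im={n:snapshot(n) for n in('scene','top')}
s=sense();p=s['tool_pos'];print(p,s['ft_force'])
m=model(558,-135.5,-11.5,62)
for n in im:
    for l,z in(('guard_tab',175),('knob_top',142)):
        for r in pinpoint(n,l)[:3]: print(n,l,round(r['conf'],2),atz(n,r['at'],z).round(1))
a_=np.linspace(0,6.28,30);ci=np.c_[558+17*np.cos(a_),-135.5+17*np.sin(a_),0*a_+142]
tip=[(np.array([p,p+[0,0,30]]),(255,255,0)),(ci,(0,255,255))]
a=draw('top',im['top'],m+tip,(260,130,90,95),4.4,0);b=draw('scene',im['scene'],m+tip,(255,150,90,130),4.4,0)
H=max(a.shape[0],b.shape[0]);f=lambda i:cv2.copyMakeBorder(i,0,H-i.shape[0],0,0,0)
cv2.imwrite('pics/ov3.png',np.hstack([f(a),f(b)]))
```

```text
[ 558.92140377 -135.08570448  160.26879749] [-0.05257341  0.23358796  0.82899289]
scene guard_tab 0.89 [653.7  86.8 175. ]
scene guard_tab 0.7 [559.7 -88.7 175. ]
scene guard_tab 0.56 [418.  165.8 175. ]
scene knob_top 0.51 [660.4  69.9 142. ]
scene knob_top 0.47 [ 565.6 -130.2  142. ]
scene knob_top 0.41 [441.2 188.1 142. ]
top guard_tab 0.93 [663.9  88.4 175. ]
top guard_tab 0.79 [567.9 -75.4 175. ]
top guard_tab 0.7 [421.5 179.7 175. ]
top knob_top 0.46 [ 559.1 -133.5  142. ]
```

View pics/ov3.png

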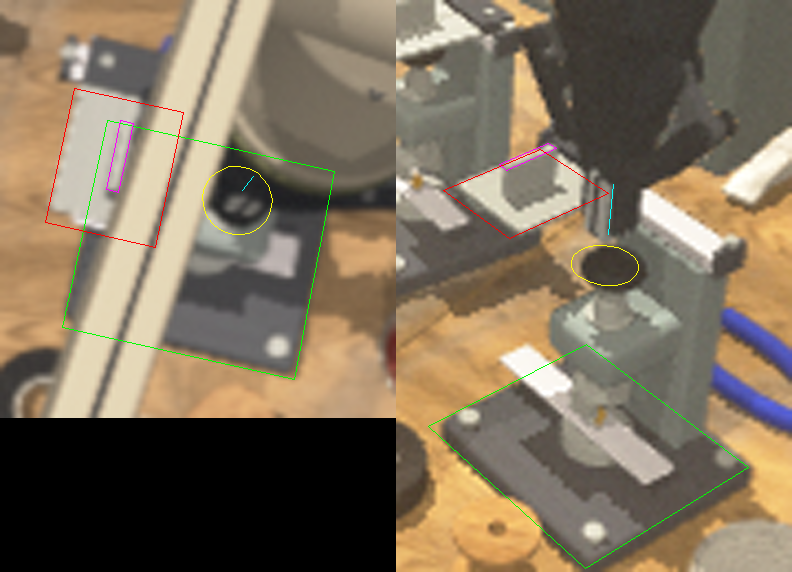

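The scene view shows the guard fully aside, the black knob exposed at (611,262) and the fingers nearly centred over it. I'll nudge about 3 mm and press.

step_arm([
  {"dp": [-0.013,-0.006,0.03],"angular": [0,0,0],"fingers": 1},
  {"dp": [-0.013,-0.006,0.06],"angular": [0,0,0],"fingers": 1},
  {"dp": [-0.013,-0.006,0.08],"angular": [0,0,0],"fingers": 1},
  {"dp": [-0.013,-0.006,0.1],"angular": [0,0,0],"fingers": 1},
  {"dp": [-0.013,-0.006,0.12],"angular": [0,0,0],"fingers": 1},
  {"dp": [-0.013,-0.006,0.135],"angular": [0,0,0],"fingers": 1},
  {"dp": [-0.013,-0.006,0.15],"angular": [0,0,0],"fingers": 1},
  {"dp": [-0.013,-0.006,0.155],"angular": [0,0,0],"fingers": 1},
])

```text
time: 12.25
tool_pos: [561.2, -137.2, 129.8]
tcp_rot: [-180.0, 0.0, 167.2]
ft_force: [-5.6, 1.9, 10.3]
finger_gap: 0.3
grip_force: 5.4
```

step_arm([
  {"dp": [0,0,0.005],"angular": [0,0,0],"fingers": 1},
  {"dp": [0,0,0.01],"angular": [0,0,0],"fingers": 1},
  {"dp": [0,0,0.015],"angular": [0,0,0],"fingers": 1},
  {"dp": [0,0,0.02],"angular": [0,0,0],"fingers": 1},
  {"dp": [0,0,0.025],"angular": [0,0,0],"fingers": 1},
  {"dp": [0,0,0.03],"angular": [0,0,0],"fingers": 1},
  {"dp": [0,0,0.035],"angular": [0,0,0],"fingers": 1},
  {"dp": [0,0,0.035],"angular": [0,0,0],"fingers": 1},
])

```text
time: 13.25
tool_pos: [561.3, -137.2, 123.5]
tcp_rot: [-180.0, 0.0, 167.2]
ft_force: [-7.6, 1.9, 13.5]
finger_gap: 0.1
grip_force: 6.3
```

step_arm([
  {"dp": [0.003,0,0.005],"angular": [0,0,0],"fingers": 1},
  {"dp": [0.005,0,0.005],"angular": [0,0,0],"fingers": 1},
  {"dp": [0.005,0,0.01],"angular": [0,0,0],"fingers": 1},
  {"dp": [0.005,0,0.01],"angular": [0,0,0],"fingers": 1},
  {"dp": [0.005,0,0.015],"angular": [0,0,0],"fingers": 1},
  {"dp": [0.005,0,0.015],"angular": [0,0,0],"fingers": 1},
  {"dp": [0.005,0,0.015],"angular": [0,0,0],"fingers": 1},
  {"dp": [0.005,0,0.015],"angular": [0,0,0],"fingers": 1},
])

```text
time: 14.25
tool_pos: [561.4, -137.3, 122.9]
tcp_rot: [-180.0, 0.2, 167.2]
ft_force: [-10.6, 2.8, 24.1]
finger_gap: -0.1
grip_force: 12.3
```

Second stop reached: 24 N at z = 122.9 mm, i.e. 19 mm of travel. I'll hold with slightly less force, then lift straight up.

step_arm([
  {"dp": [0,0,-0.002],"angular": [0,0,0],"fingers": 1},
  {"dp": [0,0,-0.002],"angular": [0,0,0],"fingers": 1},
  {"dp": [0,0,-0.002],"angular": [0,0,0],"fingers": 1},
  {"dp": [0,0,-0.002],"angular": [0,0,0],"fingers": 1},
  {"dp": [0,0,-0.002],"angular": [0,0,0],"fingers": 1},
  {"dp": [0,0,-0.002],"angular": [0,0,0],"fingers": 1},
  {"dp": [0,0,-0.002],"angular": [0,0,0],"fingers": 1},
  {"dp": [0,0,-0.002],"angular": [0,0,0],"fingers": 1},
])

```text
time: 15.25
tool_pos: [561.4, -137.3, 122.9]
tcp_rot: [-180.0, 0.2, 167.2]
ft_force: [-9.4, 3.2, 22.4]
finger_gap: -0.1
grip_force: 11.0
```

step_arm([
  {"dp": [0,0,-0.03],"angular": [0,0,0],"fingers": 1},
  {"dp": [0,0,-0.06],"angular": [0,0,0],"fingers": 1},
  {"dp": [0,0,-0.1],"angular": [0,0,0],"fingers": 1},
  {"dp": [0,0,-0.15],"angular": [0,0,0],"fingers": 1},
  {"dp": [0,0,-0.25],"angular": [0,0,0],"fingers": 1},
  {"dp": [0,0,-0.4],"angular": [0,0,0],"fingers": 1},
  {"dp": [0,0,-0.55],"angular": [0,0,0],"fingers": 1},
  {"dp": [0,0,-0.6],"angular": [0,0,0],"fingers": 1},
])

```text
time: 16.25
tool_pos: [561.3, -137.3, 242.9]
tcp_rot: [-180.0, 0.2, 167.2]
ft_force: [0.2, 0.6, 0.2]
finger_gap: 0.2
grip_force: 0.0
```

Run:
```python
from ov import *
im={n:snapshot(n) for n in('scene','top')}
s=sense();print(s['time'],s['tool_pos'],s['ft_force'])
for n in im:
    for l,z in(('guard_tab',175),('tin_mid',29),('spool_mid',20),('knob_top',142)):
        for r in pinpoint(n,l)[:3]: print(n,l,round(r['conf'],2),atz(n,r['at'],z).round(1))
b=draw('scene',im['scene'],[],(245,150,120,170),3.3,0);a=draw('scene',cv2.imread('pics/scene0.png'),[],(245,150,120,170),3.3,0)
cv2.imwrite('pics/ov4.png',np.hstack([a,b]))
```

```text
16.35 [ 560.84072509 -137.16800789  241.24890578] [0.04644448 0.09258835 0.29115377]
scene guard_tab 0.74 [666.2  96.7 175. ]
scene guard_tab 0.67 [565.3 -79.5 175. ]
scene guard_tab 0.58 [419.6 170.3 175. ]
scene tin_mid 0.81 [ 502.8 -276.9   29. ]
scene spool_mid 0.74 [ 460.8 -152.5   20. ]
scene knob_top 0.61 [430.9 186.  142. ]
scene knob_top 0.5 [ 554.8 -140.5  142. ]
scene knob_top 0.43 [670.9  81.  142. ]
top guard_tab 0.98 [423.2 178.4 175. ]
top guard_tab 0.79 [662.5  90.8 175. ]
top guard_tab 0.66 [570.6 -73.5 175. ]
top tin_mid 0.91 [ 497.1 -281.5   29. ]
top spool_mid 0.82 [ 460.  -158.2   20. ]
top knob_top 0.52 [ 561.2 -137.2  142. ]
```

View pics/ov4.png

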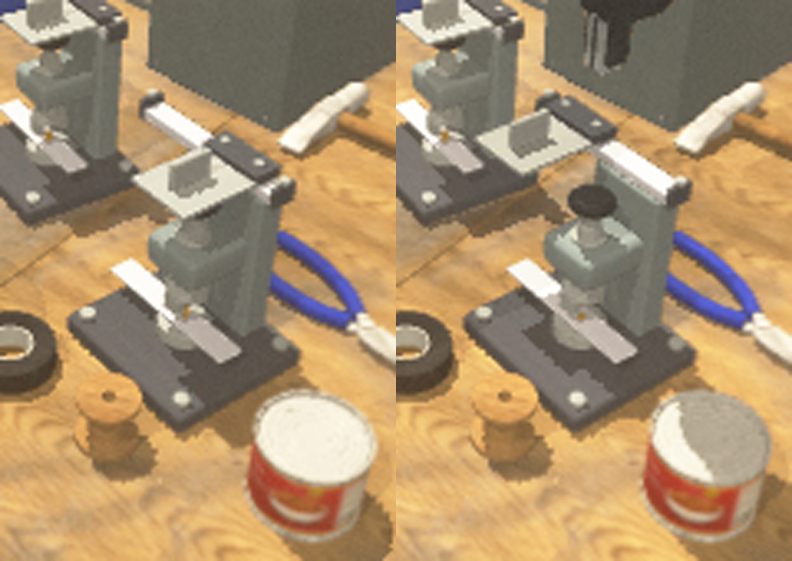

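The after-picture shows the guard fully open and the knob sprung up at (592,200). The rivet under the head is lower than before, and the tin and spool stand where they were. The robot touches nothing.

```bash
python3 -c "from bench import hand_in; print(hand_in())"
```

```text
the job is handed in; nothing more can be done
None
```

I set the rivet and handed the job in at about 16 s: guard pushed to its end stop, knob pressed 19 mm and held at the second stop at 22–24 N for about a second, then sprung back up, guard left open, tin and spool not moved.

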